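Tidy the perfumer's bench after blending

TASK

Clear up the blending bench: stand the two small amber bottles upright in the wooden carrier, one in each bay, put the two cork stoppers in the round steel dish, and lay the spatula flat on the floor of the long grey tray. The bottles are glass, so set them down and do not drop or throw them, and leave the steel beaker standing where it is.

Things in the scene. Friction and masses are not known exactly. Their poses are not given: they have to be found in the camera images.
- bottle_a: small amber glass bottle with a black screw cap, standing upright and loose, about 60 g (its twin is alike; either may go in either bay). Round body 34 mm across up to 56 mm above its foot, then a shoulder to a neck; cap 23 mm across from 66 mm up to the top at 84 mm. Origin at the centre of its underside, z up along its axis.
- bottle_b: small amber glass bottle with a black screw cap, standing upright and loose, about 60 g (its twin is alike; either may go in either bay). Round body 34 mm across up to 56 mm above its foot, then a shoulder to a neck; cap 23 mm across from 66 mm up to the top at 84 mm. Origin at the centre of its underside, z up along its axis.
- stopper_a: stopper with a flat dark wooden head and a light cork plug, loose, about 22 g, standing on its head with the cork pointing up (its twin is alike). Head 32 mm across and 12 mm thick; above it the plug, 20 mm across, reaches up to 40 mm. Origin at the centre of the flat face of the head (on the bench), z up along the cork.
- stopper_b: stopper with a flat dark wooden head and a light cork plug, loose, about 22 g, standing on its head with the cork pointing up (its twin is alike). Head 32 mm across and 12 mm thick; above it the plug, 20 mm across, reaches up to 40 mm. Origin at the centre of the flat face of the head (on the bench), z up along the cork.
- spatula: weighing spatula lying flat on the bench, loose, about 45 g, 131 mm long along its own x. Black handle, 13 mm wide and 13 mm thick, from x = -65 to +15 mm; thin steel blade, 18 mm wide and 3 mm thick, from x = +13 to +66 mm. Origin on the bench below the middle of its length, near its centre of mass and inside the handle; z up. Good to pick by the handle, across y, close to the origin.
- carrier: low open wooden bottle carrier, fixed, 66 mm (x) by 127 mm (y), walls 30 mm high and 5 mm thick, floor 5 mm thick. One divider across the middle makes two square bays, each 56 mm inside, centred at y = +30 and y = -30 mm of its frame. Origin at the centre of its underside, on the bench.
- dish: round flat-bottomed open steel dish, fixed, 130 mm across at the rim and 22 mm high, wall 4 mm, floor 4 mm thick and flat, about 116 mm across inside at the bottom. Origin at the centre of its underside, on the bench.
- tray: shallow open grey plastic tray, oblong, fixed, 92 mm (x) by 182 mm (y, its long direction), walls 18 mm high and 5 mm thick, floor 5 mm thick; 82 by 172 mm inside. Origin at the centre of its underside, on the bench.
- beaker: empty steel beaker standing loose among the things, about 49 mm across and 62 mm high: a bystander, to be left where it stands. Origin at the centre of its underside. (Also on the bench between the things and the trays: a bundle of paper strips and a small clear lidded dish, both fixed and at most 11 mm high. All other equipment stands farther than 0.74 m from the robot.)
There are look-alikes about, which are no part of the job. Leave any green look-alike of the stopper_a alone.

How it is judged:
At the end, for the whole second after the job is handed in: One bottle stands in each bay, on its floor, upright within 0.15 rad; both stoppers are inside the dish; the spatula lies flat (within 0.15 rad) on the tray's floor; all are released and at rest; the beaker is within 30 mm of where it stood (((y of bottle_a in the frame of carrier between 0.012 and 0.052 m and y of bottle_b in the frame of carrier between -0.052 and -0.012 m) or (y of bottle_a in the frame of carrier between -0.052 and -0.012 m and y of bottle_b in the frame of carrier between 0.012 and 0.052 m)) and x of bottle_a in the frame of carrier between -0.02 and 0.02 m and z of bottle_a in the frame of carrier between 0 and 0.014 m and angle between each of bottle_a, bottle_b's own z axis and vertical below 0.15 rad and x of bottle_b in the frame of carrier between -0.02 and 0.02 m and z of bottle_b in the frame of carrier between 0 and 0.014 m and horizontal distance between each of stopper_a, stopper_b and dish below 0.057 m and z of stopper_a in the frame of dish between 0 and 0.046 m and z of stopper_b in the frame of dish between 0 and 0.046 m and x of spatula in the frame of tray between -0.041 and 0.041 m and y of spatula in the frame of tray between -0.045 and 0.045 m and z of spatula in the frame of tray between 0 and 0.012 m and angle between the z axis of spatula and the z axis of tray, either way round below 0.15 rad and linear speed of each of bottle_a, bottle_b, stopper_a, stopper_b, spatula below 0.02 m/s and distance of beaker from where it was at the start of the episode below 0.03 m); the robot touches nothing.
It fails at once if a bottle was dropped or thrown (falling free at more than 0.7 m/s, a drop of about 25 mm) ((linear speed of bottle_a above 0.7 m/s and contact force between the fingers and bottle_a below 0.02 N and contact force between bottle_a and anything else below 0.02 N) or (linear speed of bottle_b above 0.7 m/s and contact force between the fingers and bottle_b below 0.02 N and contact force between bottle_b and anything else below 0.02 N)).
It fails at once if the beaker was knocked over or pushed away by more than 30 mm (distance of beaker from where it was at the start of the episode above 0.03 m or angle between beaker's own z axis and vertical above 0.5 rad).
It also fails if it takes over 128 s, if anything falls off the work surface, if the arm or the gripper's body presses on something with over 40 N, if the wrist force passes 120 N, or if a joint passes its speed limit or range.

ROBOT

A 6-joint arm with a two-finger parallel gripper is mounted at the origin on the work surface. World frame = base frame: x ahead of the robot, y to its left, z up, the work surface at z = 0. Lengths are in m, angles in rad, forces in N, time in s.
With the tool pointing down it reaches from about 0.275 to 0.825 m from the base axis. Payload 5.2 kg.
Tool frame: the origin (TCP) lies midway between the tips of the shut fingers; the grasp point (between the pads) lies 19 mm behind it; z points along the fingers, y is the line along which they close (so a half turn about z gives the same grasp; the last joint's range is limited). The gripper opens to 93 mm and grips with 3 to 60 N. Pads are 15 mm wide; open, the fingers measure 128 mm over their backs; the gripper's body (75 mm by 188 mm) begins 65 mm behind the grasp point.
Start: joints at [1.007, 0.259, 1.535, -0, 1.348, -0.203], TCP at [0.194, 0.515, 0.192] pointing down, gripper open.
Joint ranges: [-3.14, 3.14], [-0.91, 2.08], [0.19, 2.58], [-1.22, 4.36], [0.22, 2.71], [-3.12, 3.12]. Speed limits (rad/s): [2.57, 2.57, 3.14, 3.14, 3.14, 3.14].

INTERFACE

Orientations are given as a rotation vector (axis times angle).
In Python, from cell import manip gives the robot as it stands.
- The arm moves only by the tool apply_moves, never from a script. Its argument "plan" is a list that holds one entry, the list of rows, each a list of 7 numbers: the turn, a rotation vector about the tool's x, y, z in rad, then the shift along the tool's x, y, z in cm, then the gripper command: -1 is fully open, 1 is shut, values between are in proportion. In form: [[[ax, ay, az, dx, dy, dz, hand], ...]]. A call has 1 to 20 rows; each row shifts and turns the commanded pose from where the row before left it, along the tool's axes as they then stand; what a row does not reach is not made up. A row lasts 1/10 s, in which the tool goes at most 50 mm and 8.59 degrees, less where a joint would pass 70% of its speed; a pose out of reach is approached as far as the arm can. A call is refused whole if a number of a shift passes 5 or a number of a turn 0.15, either way. A call with a gripper value outside its range is refused whole. The fingers move at their own pace and stop on an object; "squeeze" is the grip in N (left out, the last holds). Time passes only in rows, so rows that do not move let the fingers close. It gives the time, the measured TCP pose, the force, the opening and the grip force at its end, in the units of the state.
- manip.get_state(): the state, without advancing time (a new reading comes with each control period).
- manip.read_camera(name): name is "scene" or "side" or "wrist"; returns the picture (420x560x3 uint8, red, green, blue); there is no depth.
- manip.camera_info(name): a dict with "K" (3x3 intrinsics, pixels), "distortion" ([k1, k2, p1, p2, k3] as OpenCV has them; the pictures are not rectified), "pose" (4x4, takes a point from camera to world coordinates); the wrist camera has in their place "mount" (4x4, takes a point from camera to tool coordinates, whose origin is the TCP and whose axes are the flange's). Camera axes: x right, y down, z forward; pixel columns grow to the right and rows downward; lengths in m; the calibration is good to about 2 mm. A picture is of the moment at which its call begins: read the wrist's pose just before it. camera_info takes no time and is no camera call.
- manip.sign_off(): hands the job in; it is judged then, once.
Trained networks look in the newest picture that a camera, given by its name, has taken for a name from the list of things; names that differ only in an ending like _2 or _b are one class to them, and where a whole thing is asked for, a point or a joint stands for the part that bears it (a point fixed in the world has none). Each returns a list of dicts, best first, with "p" (0 to 1); they miss things now and then, are a little off and sometimes report something else, mostly with a low value. They report only what shows in the picture. A call takes as long as a camera call. They do not tell look-alikes from the thing itself.
- manip.silhouettes(thing, camera): "pixels" (420x560 bool, what is visible of it) and "uv" ([column, row] in pixels, amid what is visible of it).
- manip.pinpoint(thing, camera): "uv" ([column, row] in pixels: a listed point, or the origin of a listed thing).
The state is a dict: "clock": time; "joint_positions": joint angles; "dq": joint speeds; "joint_torque": joint torques, N m; "tcp_pos": TCP position; "ee_rot": TCP orientation; "wrist_force": force on the tool from outside, world axes, zero at the start; "ft_torque": the same for the moment, N m; "width": finger opening in m; "gripper_force": force on a finger pad.
Only numpy, scipy, OpenCV 4.12 (cv2) and the standard library are available. Lean on these libraries where they do the work, as an engineer would, in place of code of your own. Each camera call takes 0.05 s, during which the arm holds its last target. There are 200 camera calls.

## Working session

There is one attempt and no reset: what is moved stays moved. The work goes in short steps, Python scripts to look and compute and a tool call to move; the robot and the scene stay as the last step left them, time stands still between calls to the robot, and variables do not carry over. Pictures are saved under pics/ and viewed, at most 14 in all, crops included, and the job is handed in when it is done.

Besides the shell and the picture viewer there is one more tool, called after "Emit:" in YAML: its name, and indented under it one key for each argument. apply_moves: Moves the arm, as the interface text tells. Its arguments: {"type":"object","properties":{"plan":{"type":"array","items":{"type":"array","items":{"type":"array","items":{"type":"number"}}}},"squeeze":{"type":"number"}},"required":["plan"]}

```bash
mkdir -p pics
cat > h.py <<'E'
import numpy as np, cv2
from cell import manip
from scipy.spatial.transform import Rotation as R
def pose(cam, st=None):
    ci=manip.camera_info(cam)
    if 'pose' in ci: return ci, np.array(ci['pose'])
    st=st or manip.get_state()
    T=np.eye(4);T[:3,:3]=R.from_rotvec(st['ee_rot']).as_matrix();T[:3,3]=st['tcp_pos']
    return ci, T@np.array(ci['mount'])
def w(uv,z,cam,st=None):
    ci,P=pose(cam,st)
    n=cv2.undistortPoints(np.array(uv,float).reshape(-1,1,2),np.array(ci['K']),np.array(ci['distortion'])).reshape(-1,2)
    d=np.c_[n,np.ones(len(n))]@P[:3,:3].T; o=P[:3,3]
    return o+d*((z-o[2])/d[:,2])[:,None]
def proj(X,cam,st=None):
    ci,P=pose(cam,st); Q=np.linalg.inv(P)
    return cv2.projectPoints(np.array(X,float).reshape(-1,1,3),cv2.Rodrigues(Q[:3,:3])[0],Q[:3,3],np.array(ci['K']),np.array(ci['distortion']))[0].reshape(-1,2)
def save(cam,name):
    im=manip.read_camera(cam); cv2.imwrite('pics/'+name,im[:,:,::-1]); return im
E
python3 - <<'E'
from h import *
for c in ['scene','side','wrist']:
    save(c,c+'0.png')
    print(c,np.round(pose(c)[1][:3,3],3))
    for t in ['bottle_a','stopper_a','spatula','carrier','dish','tray','beaker']:
        for r in manip.pinpoint(t,c):
            print(c,t,round(r['p'],2),np.round(r['uv']),np.round(w(r['uv'],0,c)[0],3)[:2])
print(manip.get_state())
E
```

```text
scene [ 1.235 -0.076  0.644]
scene bottle_a 0.88 [371. 193.] [0.386 0.286]
scene bottle_a 0.84 [202. 204.] [ 0.411 -0.187]
scene stopper_a 0.73 [297. 216.] [0.472 0.062]
scene stopper_a 0.55 [401. 243.] [0.591 0.304]
scene stopper_a 0.45 [251. 221.] [ 0.485 -0.057]
scene stopper_a 0.44 [313. 199.] [0.403 0.117]
scene spatula 0.51 [344. 206.] [0.439 0.196]
scene dish 0.83 [397. 242.] [0.586 0.295]
scene tray 0.64 [284. 271.] [0.661 0.01 ]
scene tray 0.25 [346. 203.] [0.426 0.205]
scene beaker 0.69 [162. 195.] [ 0.363 -0.3  ]
side [0.264 0.529 0.519]
side bottle_a 0.9 [280. 378.] [0.377 0.3  ]
side bottle_a 0.74 [359. 176.] [ 0.414 -0.201]
side bottle_a 0.28 [313. 208.] [ 0.468 -0.056]
side stopper_a 0.68 [317. 274.] [0.397 0.106]
side stopper_a 0.66 [311. 210.] [ 0.469 -0.047]
side stopper_a 0.55 [287. 246.] [0.473 0.065]
side carrier 0.88 [297. 139.] [ 0.606 -0.297]
side dish 0.57 [150. 325.] [0.594 0.309]
side tray 0.87 [221. 205.] [0.645 0.015]
side beaker 0.9 [394. 158.] [ 0.357 -0.309]
wrist [0.122 0.541 0.385]
wrist bottle_a 0.74 [174. 368.] [0.381 0.291]
wrist spatula 0.61 [132. 416.] [0.435 0.196]
{'clock': 1.2, 'joint_positions': array([ 1.00721084e+00,  2.58595292e-01,  1.53496917e+00, -1.68613969e-06,
        1.34803694e+00, -2.02808181e-01]), 'dq': array([-0.00027243, -0.00050221, -0.00088036,  0.00038468,  0.00189248,
       -0.00095458]), 'joint_torque': array([ 1.43201552e-03, -4.37211013e+01, -2.84309739e+01,  7.18466635e-02,
        3.10206658e-02, -5.73834518e-05]), 'tcp_pos': array([0.19413733, 0.51460463, 0.19176767]), 'ee_rot': array([-5.63638321e-01, -3.09061568e+00,  1.37143876e-05]), 'wrist_force': array([ 0.86372766, -0.05768674,  0.08895752]), 'ft_torque': array([ 0.0357541 , -0.02617045, -0.00106744]), 'gripper_force': 0.0, 'width': 0.09292900100375878}
```

View pics/scene0.png

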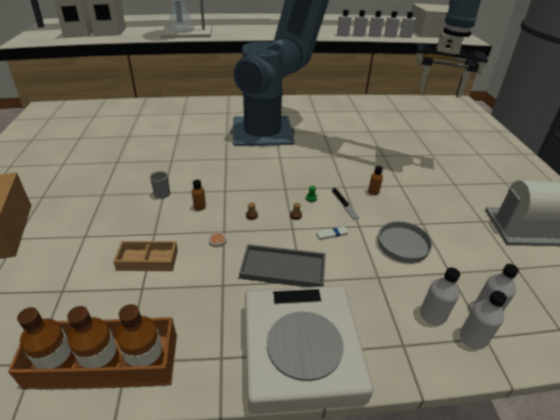

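View pics/side0.png

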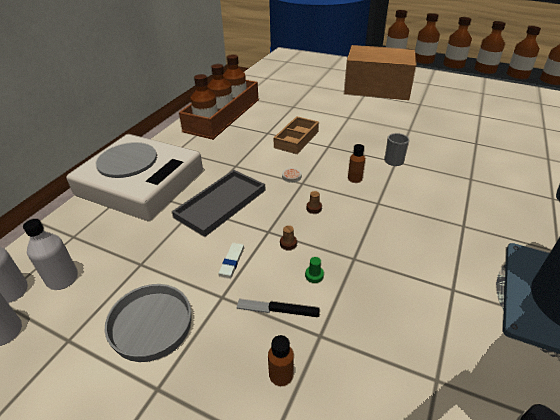

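Run:
```python
from h import *
im=cv2.imread('pics/side0.png')
c=cv2.resize(im[150:410,220:420],None,fx=3,fy=2.3*1,interpolation=cv2.INTER_CUBIC); cv2.imwrite('pics/crop0.png',c)
```

```text
(no output)
```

View pics/crop0.png

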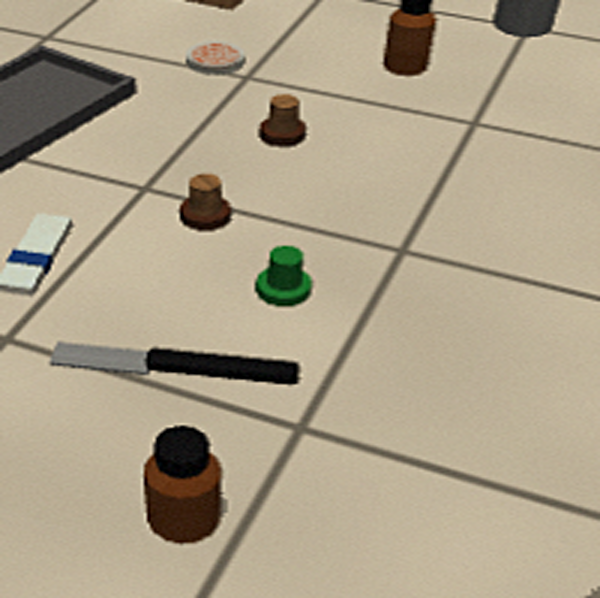

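The real stoppers are the brown ones: scene (297,212) and (251,212), side (287,240) and (314,202). Scene (313,193) / side (315,270) is the green look-alike, so I'll leave it. The bottles are at scene (199,197) and (376,181). The larger bottles in the red-brown crate are only dressing.

Next I fit the poses from silhouettes in both fixed cameras.

```bash
cat > fit.py <<'E'
from h import *
from scipy.optimize import least_squares
def cyl(*rz): 
    a=np.linspace(0,2*np.pi,24,endpoint=False)
    return np.vstack([np.c_[r*np.cos(a),r*np.sin(a),0*a+z] for r,z in rz])
def box(x0,x1,y0,y1,z0,z1): return np.array([[x,y,z] for x in(x0,x1) for y in(y0,y1) for z in(z0,z1)])
M={'bottle_a':cyl((.017,0),(.017,.056),(.0115,.066),(.0115,.084)),'stopper_a':cyl((.016,0),(.016,.012),(.01,.04)),
'spatula':np.vstack([box(-.065,.015,-.0065,.0065,0,.013),box(.013,.066,-.009,.009,.002,.005)]),
'carrier':box(-.033,.033,-.0635,.0635,0,.03),'dish':cyl((.06,0),(.065,.022)),'tray':box(-.046,.046,-.091,.091,0,.018),'beaker':cyl((.0245,0),(.0245,.062))}
D=np.array([[np.cos(t),np.sin(t)] for t in np.arange(24)*np.pi/12])
def sup(p): return (p@D.T).max(0)
def fit(th,obs,x0):
    ym=th in('spatula','carrier','tray')
    def f(p):
        c,s=np.cos(p[2]),np.sin(p[2]);X=M[th]@np.array([[c,s,0],[-s,c,0],[0,0,1]])+[p[0],p[1],0]
        r=np.concatenate([sup(proj(X,cam,st))-S for cam,S,st in obs])
        return r if ym else np.r_[r,p[2]]
    best=None
    for y in (np.arange(-4,4)*np.pi/4 if ym else [0]):
        q=least_squares(f,[x0[0],x0[1],y],loss='soft_l1',x_scale=[.01,.01,.1])
        if best is None or q.cost<best.cost: best=q
    return best.x,np.sqrt(np.mean(f(best.x)**2))
def obs(th,cam,pmin=.2):
    st=manip.get_state() if cam=='wrist' else None
    manip.read_camera(cam); o=[]
    for r in manip.silhouettes(th,cam):
        if r['p']<pmin: continue
        v,u=np.nonzero(r['pixels'])
        P=cv2.convexHull(np.c_[u,v].astype(np.float32)).reshape(-1,2)
        o.append((cam,sup(P)+0.5*0,st,w(r['uv'],.01,cam,st)[0][:2],r['p'],np.round(r['uv'])))
    return o
E
python3 - <<'E'
from fit import *
for th in M:
    a,b=obs(th,'scene'),obs(th,'side')
    for i in a:
        for j in b:
            if np.hypot(*(i[3]-j[3]))<.09:
                x,e=fit(th,[i[:3],j[:3]],j[3]); print(th,i[5],j[5],np.round(x,4),'rms',round(e,2),round(i[4],2),round(j[4],2), [np.round(fit(th,[k[:3]],k[3])[0],3) for k in (i,j)])
    if not a or not b:
        for k in a+b: print(th,'only',k[0],k[5],fit(th,[k[:3]],k[3]))
E
```

```text
bottle_a [376. 182.] [281. 362.] [ 0.3779  0.2944 -0.4789] rms 0.93 0.58 0.59 [array([ 0.38 ,  0.294, -0.068]), array([0.378, 0.295, 0.041])]
bottle_a [198. 194.] [359. 162.] [ 0.4196 -0.1893  0.0755] rms 0.87 0.58 0.69 [array([ 0.42 , -0.191,  0.106]), array([ 0.419, -0.186, -0.051])]
stopper_a [294. 212.] [287. 242.] [ 0.4726  0.059  -1.3887] rms 1.24 0.73 0.76 [array([0.474, 0.058, 0.084]), array([ 0.472,  0.06 , -0.347])]
stopper_a [294. 212.] [313. 270.] [ 0.4013  0.1109 -0.1061] rms 11.83 0.73 0.69 [array([0.474, 0.058, 0.084]), array([ 0.4  ,  0.114, -0.114])]
stopper_a [251. 215.] [314. 205.] [ 0.466  -0.0549  0.0116] rms 1.26 0.55 0.75 [array([ 0.465, -0.056, -0.063]), array([ 0.466, -0.053, -0.097])]
spatula [347. 204.] [275. 309.] [0.4293 0.1977 0.251 ] rms 1.3 0.51 0.58 [array([0.431, 0.197, 0.235]), array([0.428, 0.198, 0.277])]
carrier [145. 255.] [296. 135.] [ 0.6085 -0.299  -3.1951] rms 0.96 0.66 0.85 [array([ 0.609, -0.299, -0.085]), array([ 0.607, -0.296, -3.174])]
dish [405. 243.] [147. 322.] [0.5926 0.3081 0.0413] rms 0.87 0.77 0.69 [array([0.597, 0.306, 0.027]), array([0.592, 0.309, 0.044])]
tray [283. 267.] [219. 202.] [ 0.6494  0.0083 -3.3402] rms 1.37 0.61 0.73 [array([ 0.648,  0.006, -0.208]), array([0.649, 0.01 , 2.937])]
beaker [159. 186.] [394. 146.] [ 0.3563 -0.3009 -0.0696] rms 0.93 0.74 0.95 [array([ 0.356, -0.302, -0.069]), array([ 0.356, -0.299,  0.03 ])]
```

Emit:
apply_moves:
  plan:
    - [[0,0,0.15,0,0,0,-1],[0,0,0.15,0,0,0,-1],[0,0,0.15,0,0,0,-1],[0,0,0.15,0,0,0,-1],[0,0,0.15,0,0,0,-1],[0,0,0.15,0,0,0,-1],[0,0,0.15,0,0,0,-1],[0,0,0.15,0,0,0,-1],[0,0,0.01,0,0,0,-1],[0,0,0,-3.68,3.07,0,-1],[0,0,0,-3.68,3.07,0,-1],[0,0,0,-3.68,3.07,0,-1],[0,0,0,-3.68,3.07,0,-1],[0,0,0,-3.68,3.07,0,-1],[0,0,0,-3.68,3.07,0,-1],[0,0,0,0,0,0,-1],[0,0,0,0,0,0,-1]]
  squeeze: 12

```text
clock: 4.3
tcp_pos: [0.3789, 0.293, 0.1918]
ee_rot: [-2.222, -2.22, 0.0]
wrist_force: [0.2, 0.1, -1.0]
width: 0.0926
gripper_force: 0.0
```

Run:
```python
from fit import *
save('wrist','wrist1.png')
for th in('bottle_a','spatula'):
    for k in obs(th,'wrist',.3): print(th,k[5],k[4],fit(th,[k[:3]],k[3]))
```

```text
bottle_a [288. 182.] 0.7 (array([ 0.3791976 ,  0.29400643, -0.12987981]), np.float64(0.5759269614320706))
spatula [335. 264.] 0.91 (array([0.42889073, 0.1967595 , 0.29082793]), np.float64(2.812926366447948))
```

View pics/wrist1.png

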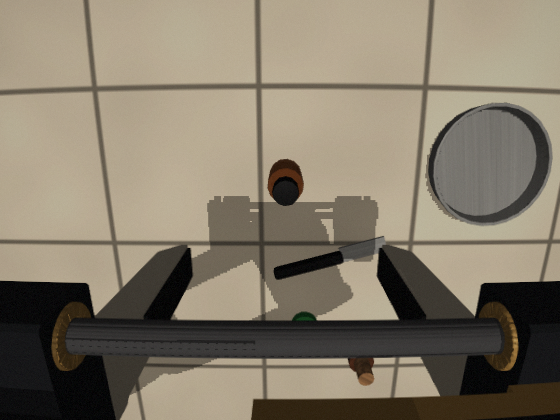

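The wrist view shows the bottle at (288,182) and the spatula at (335,264), within 2 mm of the fits from the fixed cameras. I'll descend and grip.

Emit:
apply_moves:
  plan:
    - [[0,0,0,0.1,0,4,-1],[0,0,0,0,0,4,-1],[0,0,0,0,0,3.5,-1],[0,0,0,0,0,2.5,-1],[0,0,0,0,0,2,-1],[0,0,0,0,0,0,-1],[0,0,0,0,0,0,1],[0,0,0,0,0,0,1],[0,0,0,0,0,0,1],[0,0,0,0,0,0,1],[0,0,0,0,0,0,1],[0,0,0,0,0,0,1],[0,0,0,0,0,0,1],[0,0,0,0,0,-1,1],[0,0,0,0,0,-2,1],[0,0,0,0,0,-3,1],[0,0,0,0,0,-3,1],[0,0,0,0,0,-3,1],[0,0,0,0,0,0,1]]
  squeeze: 12

```text
clock: 6.45
tcp_pos: [0.3811, 0.2961, 0.1565]
ee_rot: [2.219, 2.219, 0.013]
wrist_force: [0.2, -0.1, 0.7]
width: 0.0005
gripper_force: 0.0
```

The gripper is shut on nothing, so I need to look.

Run:
```python
from fit import *
a=save('wrist','wrist2.png');b=save('side','side2.png')
cv2.imwrite('pics/c2.png',np.hstack([cv2.resize(a,(400,300)),cv2.resize(b[230:420,150:400],(400,300))])[:,:,::-1])
for c in('side','scene','wrist'):
  for k in obs('bottle_a',c,.3): print(c,k[5],k[4],fit('bottle_a',[k[:3]],k[3]))
print(manip.get_state())
```

```text
side [280. 363.] 0.82 (array([0.37832049, 0.29503043, 0.04119462]), np.float64(1.2612838341507193))
side [359. 162.] 0.65 (array([ 0.41952747, -0.18784486, -0.08381236]), np.float64(0.9294212082844276))
scene [199. 195.] 0.84 (array([ 0.42120374, -0.19101542, -0.07246332]), np.float64(0.6053426401764183))
scene [377. 183.] 0.8 (array([ 0.37998607,  0.29450791, -0.06866868]), np.float64(0.7401141094132166))
wrist [289. 195.] 0.66 (array([0.3788024 , 0.293495  , 0.13071661]), np.float64(0.7263244738201993))
{'clock': 6.85, 'joint_positions': array([ 4.28746992e-01,  1.65967608e-01,  1.75929423e+00, -5.28632231e-06,
        1.21861219e+00,  4.28824861e-01]), 'dq': array([-0.00130236, -0.0012222 , -0.004941  ,  0.00196936,  0.00192871,
        0.00122653]), 'joint_torque': array([ 1.62219408e-02, -3.68227923e+01, -2.68086863e+01,  7.27283768e-02,
       -4.70578554e-03, -2.41166072e-04]), 'tcp_pos': array([0.37768258, 0.29446544, 0.15071805]), 'ee_rot': array([-2.22096476, -2.22079588,  0.00335998]), 'wrist_force': array([-0.36671673,  0.66388966, -1.06343689]), 'ft_torque': array([-0.04095549,  0.05443342, -0.00531056]), 'gripper_force': 0.0, 'width': 0.000629886901190045}
```

View pics/c2.png

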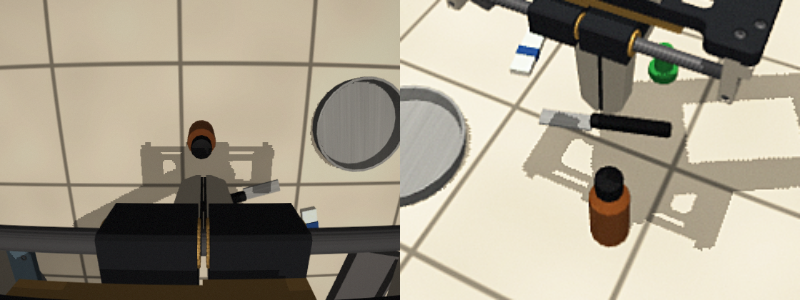

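Run:
```python
from fit import *
st=manip.get_state(); p=st['tcp_pos']; print(p)
for c in('side','scene','wrist'): print(c,proj([p,p+[0,0,.019],p*[1,1,0]],c,st).round(0).tolist())
im=cv2.imread('pics/side2.png')
for q in proj([p],'side'): cv2.circle(im,tuple(int(v) for v in q),4,(0,0,255),1)
im2=cv2.imread('pics/wrist2.png')
for q in proj([p],'wrist',st): cv2.circle(im2,tuple(int(v) for v in q),4,(0,0,255),1)
cv2.imwrite('pics/c3.png',np.hstack([im[150:420,150:500],im2[100:370,100:450]]))
```

```text
[0.37768258 0.29446544 0.15071805]
side [[280.0, 310.0], [280.0, 299.0], [281.0, 374.0]]
scene [[383.0, 145.0], [385.0, 139.0], [373.0, 191.0]]
wrist [[285.0, 240.0], [285.0, 254.0], [285.0, 182.0]]
```

View pics/c3.png

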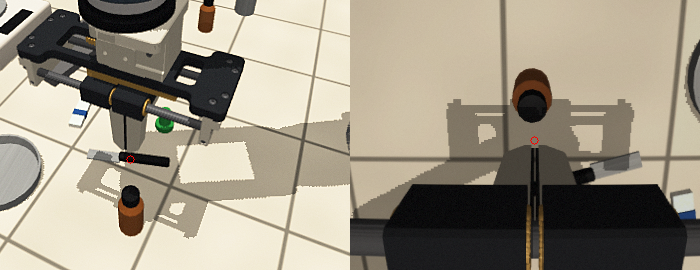

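The gripper needs about 1.3 s to shut, so I lifted before it had closed. The bottle is untouched. I'll retry with a longer close and without lifting yet.

Emit:
apply_moves:
  plan:
    - [[0,0,0,0,0,0,-0.5],[0,0,0,0,0,0,-0.5],[0,0,0,0,0,0,-0.5],[0,0,0,0,0,0,-0.5],[0,0,0,0,0,0,-0.5],[0,0,0,0,0,0,-0.5],[0,0,0,0,0,0,-0.5],[0,0,0,0,0,0,-0.5],[0,0,0,0,0,0,-0.5],[0,0,0,0,0,0,-0.5],[0,0,0,0,0,0,-0.5],[0,0,0,0,0,3,-0.5],[0,0,0,0,0,3,-0.5],[0,0,0,0,0,2.5,-0.5],[0,0,0,0,0,2,-0.5],[0,0,0,0,0,1.5,-0.5],[0,0,0,0,0,0,1],[0,0,0,0,0,0,1],[0,0,0,0,0,0,1],[0,0,0,0,0,0,1]]
  squeeze: 12

```text
clock: 8.85
tcp_pos: [0.3791, 0.2952, 0.0327]
ee_rot: [2.221, 2.221, 0.003]
wrist_force: [0.3, -0.2, 0.1]
width: 0.0428
gripper_force: 0.0
```

Emit:
apply_moves:
  plan:
    - [[0,0,0,0,0,0,1],[0,0,0,0,0,0,1],[0,0,0,0,0,0,1],[0,0,0,0,0,0,1],[0,0,0,0,0,0,1],[0,0,0,0,0,0,1]]

```text
clock: 9.45
tcp_pos: [0.379, 0.2951, 0.0322]
ee_rot: [2.221, 2.221, 0.002]
wrist_force: [0.7, -0.0, 4.8]
width: 0.0263
gripper_force: 10.7
```

Run:
```python
from fit import *
st=manip.get_state();p=st['tcp_pos']; print(p,st['width'],st['gripper_force'])
im=save('side','s4.png').copy(); im2=save('scene','sc4.png').copy()
print(proj([p,p+[0,0,.019]],'side').round(),proj([p,p+[0,0,.019]],'scene').round())
cv2.imwrite('pics/c4.png',np.hstack([cv2.resize(im[280:400,200:360],(400,300)),cv2.resize(im2[110:210,305:438],(400,300))])[:,:,::-1])
```

```text
[0.37903656 0.29505699 0.03222078] 0.02631913967379245 10.696522006765008
[[280. 363.]
 [280. 355.]] [[376. 182.]
 [377. 177.]]
```

View pics/c4.png

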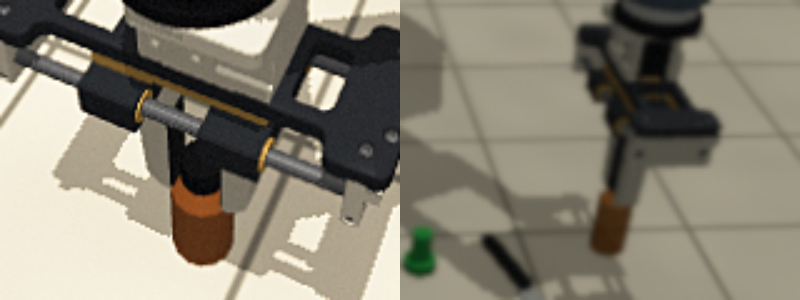

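Run:
```python
from fit import *
p=manip.get_state()['tcp_pos']
for s in(-1,1):
  for z in (.03,.04,.05,.06): print(s,z,proj([p*[1,1,0]+[s*.013,.0075,z],p*[1,1,0]+[s*.03,.0075,z]],'side').round(1).tolist(),proj([p*[1,1,0]+[.02,-.0075,z],p*[1,1,0]+[.02,.0075,z]],'scene').round(1).tolist())
im=cv2.imread('pics/s4.png')[320:400,230:330]; cv2.imwrite('pics/c5.png',cv2.resize(im,(750,600),interpolation=cv2.INTER_CUBIC))
```

```text
-1 0.03 [[286.6, 372.3], [298.6, 377.5]] [[374.9, 187.3], [380.1, 187.2]]
-1 0.04 [[286.6, 368.6], [298.8, 373.8]] [[375.5, 184.4], [380.8, 184.2]]
-1 0.05 [[286.6, 364.7], [299.0, 370.0]] [[376.2, 181.4], [381.5, 181.2]]
-1 0.06 [[286.6, 360.8], [299.1, 366.1]] [[376.9, 178.4], [382.2, 178.2]]
1 0.03 [[268.7, 364.5], [257.3, 359.5]] [[374.9, 187.3], [380.1, 187.2]]
1 0.04 [[268.5, 360.7], [256.9, 355.7]] [[375.5, 184.4], [380.8, 184.2]]
1 0.05 [[268.2, 356.8], [256.5, 351.8]] [[376.2, 181.4], [381.5, 181.2]]
1 0.06 [[268.0, 352.8], [256.1, 347.8]] [[376.9, 178.4], [382.2, 178.2]]
```

View pics/c5.png

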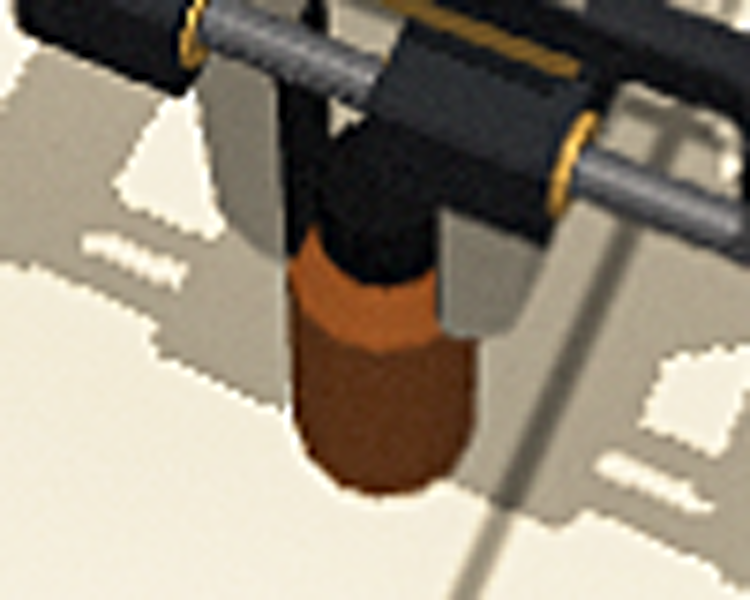

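The picture shows the finger tips at about z = 50 mm, with the right tip corner at crop (440,330). That is roughly 19 mm above the reported TCP, so the fingers are pinching the shoulder. I'll open, go 20 mm lower and regrip, allowing for this offset from here on.

Emit:
apply_moves:
  plan:
    - [[0,0,0,0,0,0,-0.2],[0,0,0,0,0,0,-0.2],[0,0,0,0,0,0,-0.2],[0,0,0,0,0,0,-0.2],[0,0,0,0,0,0,-0.2],[0,0,0,0,0,1,-0.2],[0,0,0,0,0,1,-0.2],[0,0,0,0,0,0,1],[0,0,0,0,0,0,1],[0,0,0,0,0,0,1],[0,0,0,0,0,0,1],[0,0,0,0,0,0,1],[0,0,0,0,0,0,1],[0,0,0,0,0,0,1],[0,0,0,0,0,0,1]]
  squeeze: 12

```text
clock: 11.05
tcp_pos: [0.3783, 0.2948, 0.0118]
ee_rot: [2.221, 2.221, 0.0]
wrist_force: [0.2, -0.2, -0.4]
width: 0.0336
gripper_force: 12.0
```

Emit:
apply_moves:
  plan:
    - [[0,0,0,0,0,-1,1],[0,0,0,0,0,-2,1],[0,0,0,0,0,-3,1],[0,0,0,0,0,-3,1],[0,0,0,0,0,-3,1],[0,0,0,0,0,-2,1],[0,0,0,0,0,-1,1],[0,0,0,-1.8,0.66,0,1],[0,0,0,-3.6,1.32,0,1],[0,0,0,-3.6,1.32,0,1],[0,0,0,-3.6,1.32,0,1],[0,0,0,-3.6,1.32,0,1],[0,0,0,-3.6,1.32,0,1],[0,0,0,-3.6,1.32,0,1],[0,0,0,-3.6,1.32,0,1],[0,0,0,-3.6,1.32,0,1],[0,0,0,-3.6,1.32,0,1],[0,0,0,-3.6,1.32,0,1],[0,0,0,-3.6,1.32,0,1],[0,0,0,-1.8,0.66,0,1]]

```text
clock: 13.05
tcp_pos: [0.5371, -0.14, 0.1612]
ee_rot: [-2.224, -2.219, 0.001]
wrist_force: [0.6, 0.3, -0.3]
width: 0.0332
gripper_force: 12.0
```

Emit:
apply_moves:
  plan:
    - [[0,0,0,-3.2,1.17,0,1],[0,0,0,-3.2,1.17,0,1],[0,0,0,-3.2,1.17,0,1],[0,0,0,-3.2,1.17,0,1],[0,0,0,-3.2,1.17,0,1],[0,0,0,-3.2,1.17,0,1],[0,0,0,0,0,0,1],[0,0,0,0,0,2,1],[0,0,0,0,0,2,1],[0,0,0,0,0,2,1],[0,0,0,0,0,2,1],[0,0,0,0,0,0,1],[0,0,0,0,0,0,1]]

```text
clock: 14.35
tcp_pos: [0.6067, -0.328, 0.0817]
ee_rot: [-2.22, -2.221, -0.0]
wrist_force: [0.5, -0.8, -1.6]
width: 0.0336
gripper_force: 12.0
```

Run:
```python
from fit import *
print(manip.get_state()['tcp_pos'])
b=save('side','s5.png');a=save('scene','sc5.png')
cv2.imwrite('pics/c6.png',np.hstack([cv2.resize(a[180:290,90:230],(400,300)),cv2.resize(b[80:170,250:370],(400,300))])[:,:,::-1])
```

```text
[ 0.60669966 -0.32799075  0.08170498]
```

View pics/c6.png

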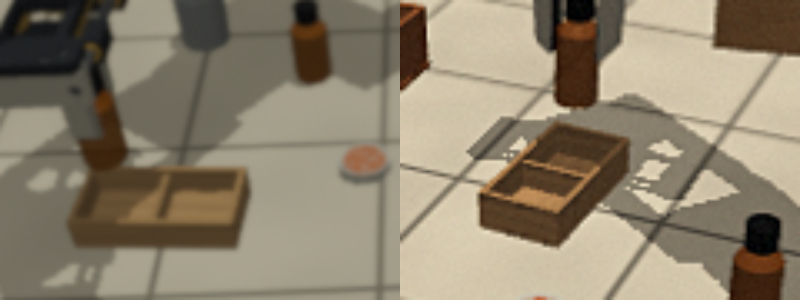

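The bottle hangs upright over the far bay: its foot is at left crop (100,165) and right crop (577,100). I'll lower it.

Emit:
apply_moves:
  plan:
    - [[0,0,0,0,0,1.5,1],[0,0,0,0,0,1.5,1],[0,0,0,0,0,1.5,1],[0,0,0,0,0,1,1],[0,0,0,0,0,0.5,1],[0,0,0,0,0,0.3,1],[0,0,0,0,0,0,1],[0,0,0,0,0,0,1],[0,0,0,0,0,0,-0.3],[0,0,0,0,0,0,-0.3],[0,0,0,0,0,0,-0.3],[0,0,0,0,0,0,-0.3],[0,0,0,0,0,0,-0.3],[0,0,0,0,0,0,-0.3]]

```text
clock: 15.85
tcp_pos: [0.6069, -0.3292, 0.0188]
ee_rot: [2.221, 2.221, -0.0]
wrist_force: [-0.9, 0.2, -0.6]
width: 0.0606
gripper_force: 0.0
```

Emit:
apply_moves:
  plan:
    - [[0,0,0,0,0,-2,-0.3],[0,0,0,0,0,-4,-0.3],[0,0,0,0,0,-5,-0.3],[0,0,0,0,0,-3,-0.3],[0,0,0,2.8,-3.74,0,-0.3],[0,0,0,2.8,-3.74,0,-0.3],[0,0,0,2.8,-3.74,0,-0.3],[0,0,0,2.8,-3.74,0,-0.3],[0,0,0,2.8,-3.74,0,-0.3],[0,0,0,0,0,0,-0.3],[0,0,0,0,0,0,-0.3],[0,0,0,0,0,0,-0.3]]

```text
clock: 17.05
tcp_pos: [0.4212, -0.1903, 0.1594]
ee_rot: [2.22, 2.22, 0.0]
wrist_force: [1.0, -0.1, -0.2]
width: 0.0604
gripper_force: 0.0
```

Run:
```python
from fit import *
print(manip.get_state()['tcp_pos'])
for c in('wrist','side','scene'):
  for k in obs('bottle_a',c,.3): print(c,k[5],round(k[4],2),fit('bottle_a',[k[:3]],k[3]))
```

```text
[ 0.42119387 -0.19028798  0.15944367]
wrist [285. 193.] 0.83 (array([ 0.42200245, -0.19208468,  0.12974866]), np.float64(0.49639081722147754))
side [360. 162.] 0.97 (array([ 0.42033556, -0.1889158 ,  0.17805549]), np.float64(1.1952492510878765))
side [302. 117.] 0.7 (array([ 0.61334961, -0.34856161, -0.12595427]), np.float64(1.4703276162368926))
scene [130. 244.] 0.84 (array([ 0.59933083, -0.33307401,  0.30330354]), np.float64(1.2727329231040887))
scene [202. 194.] 0.64 (array([ 0.42190931, -0.19034522,  0.07666046]), np.float64(0.5103557993523989))
```

Emit:
apply_moves:
  plan:
    - [[0,0,0,0,0,4,-0.3],[0,0,0,0,0,4,-0.3],[0,0,0,0,0,3.5,-0.3],[0,0,0,0,0,2,-0.3],[0,0,0,0,0,1.3,-0.3],[0,0,0,0,0,0,-0.3],[0,0,0,0,0,0,1],[0,0,0,0,0,0,1],[0,0,0,0,0,0,1],[0,0,0,0,0,0,1],[0,0,0,0,0,0,1],[0,0,0,0,0,0,1],[0,0,0,0,0,0,1],[0,0,0,0,0,0,1],[0,0,0,0,0,0,1]]

```text
clock: 18.85
tcp_pos: [0.4205, -0.1896, 0.0114]
ee_rot: [2.22, 2.22, 0.0]
wrist_force: [0.3, -0.3, 6.1]
width: 0.0334
gripper_force: 12.0
```

Emit:
apply_moves:
  plan:
    - [[0,0,0,0,0,-1,1],[0,0,0,0,0,-2,1],[0,0,0,0,0,-3,1],[0,0,0,0,0,-3,1],[0,0,0,0,0,-3,1],[0,0,0,0,0,-2,1],[0,0,0,0,0,-1,1],[0,0,0,-1.32,3.15,0,1],[0,0,0,-1.32,3.15,0,1],[0,0,0,-1.32,3.15,0,1],[0,0,0,-1.32,3.15,0,1],[0,0,0,-1.32,3.15,0,1],[0,0,0,-1.32,3.15,0,1],[0,0,0,0,0,2,1],[0,0,0,0,0,2,1],[0,0,0,0,0,2,1],[0,0,0,0,0,2,1],[0,0,0,0,0,0,1],[0,0,0,0,0,0,1]]

```text
clock: 20.75
tcp_pos: [0.6084, -0.268, 0.0801]
ee_rot: [-2.22, -2.22, 0.001]
wrist_force: [1.0, 0.0, 0.5]
width: 0.0335
gripper_force: 11.9
```

Down 61 mm to reported z ≈ 0.019, release, and retreat upward.

Emit:
apply_moves:
  plan:
    - [[0,0,0,0,0,1.5,1],[0,0,0,0,0,1.5,1],[0,0,0,0,0,1.5,1],[0,0,0,0,0,1,1],[0,0,0,0,0,0.4,1],[0,0,0,0,0,0.2,1],[0,0,0,0,0,0,1],[0,0,0,0,0,0,1],[0,0,0,0,0,0,-0.3],[0,0,0,0,0,0,-0.3],[0,0,0,0,0,0,-0.3],[0,0,0,0,0,0,-0.3],[0,0,0,0,0,0,-0.3],[0,0,0,0,0,0,-0.3],[0,0,0,0,0,-2,-0.3],[0,0,0,0,0,-4,-0.3],[0,0,0,0,0,-5,-0.3],[0,0,0,0,0,-3,-0.3]]

```text
clock: 22.55
tcp_pos: [0.6101, -0.2691, 0.1638]
ee_rot: [2.218, 2.218, 0.002]
wrist_force: [0.5, -1.3, 0.4]
width: 0.0605
gripper_force: 0.0
```

Emit:
apply_moves:
  plan:
    - [[0,0,0,3.57,-2.4,0,-0.3],[0,0,0,3.57,-2.4,0,-0.3],[0,0,0,3.57,-2.4,0,-0.3],[0,0,0,3.57,-2.4,0,-0.3],[0,0,0,3.57,-2.4,0,-0.3],[0,0,0,3.57,-2.4,0,-0.3],[0,0,0,0,0,0,-0.3],[0,0,0,0,0,0,-0.3],[0,0,0,0,0,0,-0.3]]

```text
clock: 23.45
tcp_pos: [0.4659, -0.055, 0.1601]
ee_rot: [2.221, 2.22, 0.001]
wrist_force: [0.6, 0.4, 0.4]
width: 0.0608
gripper_force: 0.0
```

Run:
```python
from fit import *
print(manip.get_state()['tcp_pos'])
for k in obs('stopper_a','wrist',.2): print(k[5],round(k[4],2),fit('stopper_a',[k[:3]],k[3]))
a=save('wrist','w7.png');b=save('side','s7.png')
cv2.imwrite('pics/c7.png',np.hstack([cv2.resize(a,(400,300)),cv2.resize(b[90:180,250:370],(400,300))])[:,:,::-1])
```

```text
[ 0.465873   -0.05499895  0.16010958]
[211.  10.] 0.92 (array([0.40417341, 0.09883177, 0.1038684 ]), np.float64(8.08379209304419))
[284. 181.] 0.84 (array([ 0.46740014, -0.05550042,  0.13039651]), np.float64(0.5227951356720025))
[296.  55.] 0.79 (array([ 0.47396006,  0.05783246, -0.12953309]), np.float64(0.9439286135198797))
```

View pics/c7.png

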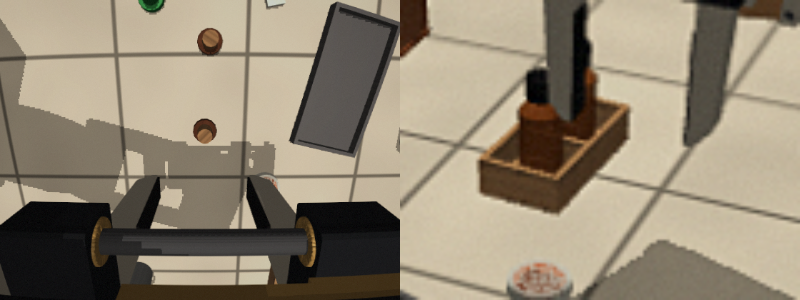

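Both bottles stand upright in the carrier. The first brown stopper (wrist (284,181)) is directly below the gripper. I'll grip its cork.

Emit:
apply_moves:
  plan:
    - [[0,0,0,0,0.1,4,-0.3],[0,0,0,0,0,4,-0.3],[0,0,0,0,0,4,-0.3],[0,0,0,0,0,2.5,-0.3],[0,0,0,0,0,1.6,-0.3],[0,0,0,0,0,0,-0.3],[0,0,0,0,0,0,1],[0,0,0,0,0,0,1],[0,0,0,0,0,0,1],[0,0,0,0,0,0,1],[0,0,0,0,0,0,1],[0,0,0,0,0,0,1],[0,0,0,0,0,0,1],[0,0,0,0,0,0,1],[0,0,0,0,0,0,1],[0,0,0,0,0,0,1]]
  squeeze: 8

```text
clock: 25.25
tcp_pos: [0.4663, -0.0543, -0.0009]
ee_rot: [2.221, 2.221, 0.001]
wrist_force: [0.3, 1.1, 4.2]
width: 0.0192
gripper_force: 8.0
```

Emit:
apply_moves:
  plan:
    - [[0,0,0,0,0,-1.5,1],[0,0,0,0,0,-3.5,1],[0,0,0,0,0,-4,1],[0,0,0,0,0,-3,1],[0,0,0,3.36,1.27,0,1],[0,0,0,3.36,1.27,0,1],[0,0,0,3.36,1.27,0,1],[0,0,0,3.36,1.27,0,1],[0,0,0,3.36,1.27,0,1],[0,0,0,3.36,1.27,0,1],[0,0,0,3.36,1.27,0,1],[0,0,0,3.36,1.27,0,1],[0,0,0,3.36,1.27,0,1],[0,0,0,3.36,1.27,0,1],[0,0,0,0,0,3,1],[0,0,0,0,0,3,1],[0,0,0,0,0,2,1],[0,0,0,0,0,0,1],[0,0,0,0,0,0,1]]

```text
clock: 27.15
tcp_pos: [0.5926, 0.2816, 0.0384]
ee_rot: [-2.221, -2.221, 0.002]
wrist_force: [0.2, 0.3, -0.2]
width: 0.0192
gripper_force: 8.0
```

Emit:
apply_moves:
  plan:
    - [[0,0,0,0,0,1.8,1],[0,0,0,0,0,1,1],[0,0,0,0,0,0.4,1],[0,0,0,0,0,0,1],[0,0,0,0,0,0,-0.3],[0,0,0,0,0,0,-0.3],[0,0,0,0,0,0,-0.3],[0,0,0,0,0,0,-0.3],[0,0,0,0,0,-2,-0.3],[0,0,0,0,0,-5,-0.3],[0,0,0,0,0,-5,-0.3],[0,0,0,0,0,-3,-0.3],[0,0,0,-3.7,-2,0,-0.3],[0,0,0,-3.7,-2,0,-0.3],[0,0,0,-3.7,-2,0,-0.3],[0,0,0,-3.7,-2,0,-0.3],[0,0,0,-3.7,-2,0,-0.3],[0,0,0,-3.7,-2,0,-0.3],[0,0,0,0,0,0,-0.3],[0,0,0,0,0,0,-0.3]]

```text
clock: 29.15
tcp_pos: [0.4731, 0.0593, 0.1573]
ee_rot: [2.224, 2.218, 0.002]
wrist_force: [0.1, -0.4, 0.5]
width: 0.0611
gripper_force: 0.0
```

Run:
```python
from fit import *
print(manip.get_state()['tcp_pos'])
for c in ('wrist','scene','side'):
  for k in obs('stopper_a',c,.2): print(c,k[5],round(k[4],2),fit('stopper_a',[k[:3]],k[3]))
```

```text
[0.47314802 0.05928065 0.15732497]
wrist [208. 132.] 0.73 (array([0.40200895, 0.11028831, 0.10002596]), np.float64(0.9451151524513319))
wrist [286. 182.] 0.55 (array([0.47425816, 0.05875274, 0.91358334]), np.float64(0.5463551727815227))
scene [294. 213.] 0.68 (array([ 0.47237438,  0.05783088, -0.07070691]), np.float64(0.6589205724878481))
scene [396. 242.] 0.48 (array([ 0.5909589 ,  0.28149352, -0.45454906]), np.float64(0.9684062031749682))
scene [309. 194.] 0.48 (array([ 0.40092392,  0.1090626 , -0.01471679]), np.float64(0.496909173020355))
side [290. 242.] 0.81 (array([0.47177026, 0.06164582, 1.71635229]), np.float64(1.4888248471147127))
side [157. 309.] 0.79 (array([0.59325072, 0.28083016, 0.02622013]), np.float64(0.2641634555028027))
side [314. 270.] 0.78 (array([0.40059823, 0.11312233, 0.11648273]), np.float64(1.236821111462315))
```

The first stopper is in the dish at (0.592,0.281). The second brown one (wrist (286,182)) is below the gripper. The green one at (0.401,0.110) is clear of the fingers.

Emit:
apply_moves:
  plan:
    - [[0,0,0,0,0,4,-0.3],[0,0,0,0,0,4,-0.3],[0,0,0,0,0,4,-0.3],[0,0,0,0,0,2.2,-0.3],[0,0,0,0,0,1.5,-0.3],[0,0,0,0,0,0,-0.3],[0,0,0,0,0,0,1],[0,0,0,0,0,0,1],[0,0,0,0,0,0,1],[0,0,0,0,0,0,1],[0,0,0,0,0,0,1],[0,0,0,0,0,0,1],[0,0,0,0,0,0,1],[0,0,0,0,0,0,1],[0,0,0,0,0,0,1],[0,0,0,0,0,0,1]]
  squeeze: 8

```text
clock: 31.05
tcp_pos: [0.4733, 0.0597, 0.0]
ee_rot: [2.221, 2.221, 0.001]
wrist_force: [0.2, -0.1, 4.2]
width: 0.0193
gripper_force: 8.0
```

Emit:
apply_moves:
  plan:
    - [[0,0,0,0,0,-1.5,1],[0,0,0,0,0,-3.5,1],[0,0,0,0,0,-4,1],[0,0,0,0,0,-3,1],[0,0,0,3.43,1.5,0,1],[0,0,0,3.43,1.5,0,1],[0,0,0,3.43,1.5,0,1],[0,0,0,3.43,1.5,0,1],[0,0,0,3.43,1.5,0,1],[0,0,0,3.43,1.5,0,1],[0,0,0,3.43,1.5,0,1],[0,0,0,3.43,1.5,0,1],[0,0,0,0,0,3,1],[0,0,0,0,0,3,1],[0,0,0,0,0,2,1],[0,0,0,0,0,0,1],[0,0,0,0,0,0,1]]

```text
clock: 32.75
tcp_pos: [0.5926, 0.3341, 0.0394]
ee_rot: [-2.221, -2.221, 0.002]
wrist_force: [-0.7, 0.4, 0.6]
width: 0.0194
gripper_force: 8.0
```

Emit:
apply_moves:
  plan:
    - [[0,0,0,0,0,1.8,1],[0,0,0,0,0,1.1,1],[0,0,0,0,0,0.4,1],[0,0,0,0,0,0,1],[0,0,0,0,0,0,-0.3],[0,0,0,0,0,0,-0.3],[0,0,0,0,0,0,-0.3],[0,0,0,0,0,0,-0.3],[0,0,0,0,0,-2,-0.3],[0,0,0,0,0,-5,-0.3],[0,0,0,0,0,-5,-0.3],[0,0,0,0,0,-3,-0.3],[0,0,0,-2.74,-3.28,0,-0.3],[0,0,0,-2.74,-3.28,0,-0.3],[0,0,0,-2.74,-3.28,0,-0.3],[0,0,0,-2.74,-3.28,0,-0.3],[0,0,0,-2.74,-3.28,0,-0.3],[0,0,0,0,0,0,-0.3],[0,0,0,0,0,0,-0.3]]

```text
clock: 34.65
tcp_pos: [0.4291, 0.197, 0.1575]
ee_rot: [2.222, 2.22, 0.003]
wrist_force: [1.0, -0.1, -0.2]
width: 0.0604
gripper_force: 0.0
```

Run:
```python
from fit import *
print(manip.get_state()['tcp_pos'])
for k in obs('stopper_a','side',.2): print('st',k[5],round(k[4],2),fit('stopper_a',[k[:3]],k[3]))
for c in ('wrist','scene','side'):
  o=obs('spatula',c,.3)
  for k in o: print(c,k[5],round(k[4],2),fit('spatula',[k[:3]],k[3]))
```

```text
[0.42906781 0.19701567 0.15754823]
st [158. 306.] 0.97 (array([0.5940346 , 0.27982199, 0.02692379]), np.float64(0.34175953267471065))
st [313. 271.] 0.8 (array([ 0.40047861,  0.11310579, -0.11510881]), np.float64(0.6934544394750527))
st [138. 334.] 0.76 (array([0.59327758, 0.33305634, 0.0576277 ]), np.float64(0.3041934836450868))
st [212. 208.] 0.49 (array([ 0.63632313,  0.08696222, -0.13308704]), np.float64(31.564099541867332))
wrist [295. 185.] 0.84 (array([0.42949474, 0.19756796, 3.42708188]), np.float64(2.008952913615097))
scene [348. 206.] 0.78 (array([ 0.42729735,  0.19858383, -2.96893068]), np.float64(1.0678003628010528))
scene [159. 187.] 0.54 (array([ 0.31721773, -0.31079268,  0.21536607]), np.float64(2.616058750020546))
side [274. 309.] 0.61 (array([0.42822681, 0.19840589, 0.29095791]), np.float64(1.466312975642518))
```

Emit:
apply_moves:
  plan:
    - [[0,0,0.15,0,0,0,-0.3],[0,0,0.15,0,0,0,-0.3],[0,0,0.15,0,0,0,-0.3],[0,0,0.15,0,0,0,-0.3],[0,0,0.15,0,0,0,-0.3],[0,0,0.15,0,0,0,-0.3],[0,0,0.15,0,0,0,-0.3],[0,0,0.15,0,0,0,-0.3],[0,0,0.09,0,0,0,-0.3],[0,0,0,0,0,4,-0.3],[0,0,0,0,0,4,-0.3],[0,0,0,0,0,4,-0.3],[0,0,0,0,0,2,-0.3],[0,0,0,0,0,1.5,-0.3],[0,0,0,0,0,0.8,-0.3],[0,0,0,0,0,0.4,-0.3],[0,0,0,0,0,0,-0.3],[0,0,0,0,0,0,-0.3]]

```text
clock: 36.85
tcp_pos: [0.4297, 0.1974, -0.0096]
ee_rot: [-3.111, -0.44, -0.002]
wrist_force: [0.2, 0.2, 0.6]
width: 0.0605
gripper_force: 0.0
```

Emit:
apply_moves:
  plan:
    - [[0,0,0,0,0,0.2,-0.3],[0,0,0,0,0,0.2,-0.3],[0,0,0,0,0,0,1],[0,0,0,0,0,0,1],[0,0,0,0,0,0,1],[0,0,0,0,0,0,1],[0,0,0,0,0,0,1],[0,0,0,0,0,0,1],[0,0,0,0,0,0,1],[0,0,0,0,0,0,1],[0,0,0,0,0,0,1],[0,0,0,0,0,0,1]]
  squeeze: 15

```text
clock: 38.05
tcp_pos: [0.4296, 0.1973, -0.0136]
ee_rot: [-3.111, -0.44, -0.002]
wrist_force: [-1.1, 0.8, 5.1]
width: 0.0
gripper_force: 2.6
```

Run:
```python
from fit import *
a=save('wrist','w8.png');b=save('side','s8.png')
cv2.imwrite('pics/c8.png',np.hstack([cv2.resize(a[100:400,100:500],(400,300)),cv2.resize(b[250:340,220:340],(400,300),interpolation=cv2.INTER_CUBIC)])[:,:,::-1])
st=manip.get_state();p=st['tcp_pos'];print([proj([p+[0,0,d]],'side').round(1).tolist() for d in(0,.014,.019,.027)])
```

```text
[[[277.4, 313.2]], [[277.3, 308.0]], [[277.2, 306.1]], [[277.1, 303.1]]]
```

View pics/c8.png

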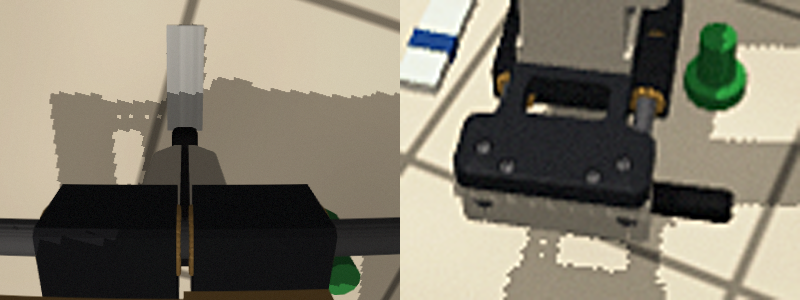

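The fingers shut just above the black handle, so the true tip offset is nearer 27 mm. The spatula has not moved. I'll open and go 8 mm lower while watching the force.

Emit:
apply_moves:
  plan:
    - [[0,0,0,0,0,0,-0.3],[0,0,0,0,0,0,-0.3],[0,0,0,0,0,0,-0.3],[0,0,0,0,0,0,-0.3],[0,0,0,0,0,0,-0.3],[0,0,0,0,0,0,-0.3],[0,0,0,0,0,0,-0.3],[0,0,0,0,0,0,-0.3],[0,0,0,0,0,0,-0.3],[0,0,0,0,0,0.2,-0.3],[0,0,0,0,0,0.2,-0.3],[0,0,0,0,0,0.2,-0.3],[0,0,0,0,0,0.2,-0.3],[0,0,0,0,0,0,-0.3]]

```text
clock: 39.55
tcp_pos: [0.4287, 0.1971, -0.0226]
ee_rot: [3.111, 0.44, -0.001]
wrist_force: [0.6, -0.2, -1.2]
width: 0.0605
gripper_force: 0.0
```

No contact with the bench. Closing.

Emit:
apply_moves:
  plan:
    - [[0,0,0,0,0,0,1],[0,0,0,0,0,0,1],[0,0,0,0,0,0,1],[0,0,0,0,0,0,1],[0,0,0,0,0,0,1],[0,0,0,0,0,0,1],[0,0,0,0,0,0,1],[0,0,0,0,0,0,1],[0,0,0,0,0,0,1],[0,0,0,0,0,0,1],[0,0,0,0,0,0,1]]
  squeeze: 20

```text
clock: 40.65
tcp_pos: [0.4289, 0.1972, -0.0222]
ee_rot: [-3.111, -0.44, -0.0]
wrist_force: [-0.2, -0.5, 0.9]
width: 0.0127
gripper_force: 20.0
```

Emit:
apply_moves:
  plan:
    - [[0,0,0,0,0,-1.5,1],[0,0,0,0,0,-3.5,1],[0,0,0,0,0,-4,1],[0,0,0,0,0,-3,1],[0,0,-0.15,0,0,0,1],[0,0,-0.15,0,0,0,1],[0,0,-0.15,0,0,0,1],[0,0,-0.15,0,0,0,1],[0,0,-0.15,0,0,0,1],[0,0,-0.15,0,0,0,1],[0,0,-0.15,0,0,0,1],[0,0,-0.04,0,0,0,1],[0,0,0,-2.02,3.62,0,1],[0,0,0,-2.02,3.62,0,1],[0,0,0,-2.02,3.62,0,1],[0,0,0,-2.02,3.62,0,1],[0,0,0,-2.02,3.62,0,1],[0,0,0,-2.02,3.62,0,1],[0,0,0,-2.02,3.62,0,1],[0,0,0,0,0,0,1]]

```text
clock: 42.65
tcp_pos: [0.6526, 0.0039, 0.0968]
ee_rot: [2.434, 1.982, 0.001]
wrist_force: [0.3, 0.6, -1.1]
width: 0.0124
gripper_force: 20.0
```

Run:
```python
from fit import *
st=manip.get_state();print(st['tcp_pos'],st['ee_rot'],st['width'])
for c in('side','scene','wrist'):
  for k in obs('tray',c,.5): print(c,k[5],round(k[4],2),fit('tray',[k[:3]],k[3]))
a=save('scene','sc9.png');b=save('side','s9.png')
cv2.imwrite('pics/c9.png',np.hstack([cv2.resize(a[180:300,200:360],(400,300)),cv2.resize(b[120:270,150:350],(400,300))])[:,:,::-1])
```

```text
[0.65263049 0.00393725 0.09684335] [2.43392457e+00 1.98233590e+00 8.88338893e-04] 0.012392081104228743
side [218. 206.] 0.84 (array([ 0.64970745,  0.01101618, -0.21249049]), np.float64(0.5728168513009871))
scene [285. 265.] 0.65 (array([ 0.64796309,  0.00733899, -0.19183273]), np.float64(1.883082558987917))
scene [414. 239.] 0.59 (array([ 0.50468997,  0.3551931 , -2.1125071 ]), np.float64(23.174270580492582))
wrist [305. 157.] 0.78 (array([ 0.65240212,  0.00768658, -0.21016514]), np.float64(14.375682528740057))
```

View pics/c9.png

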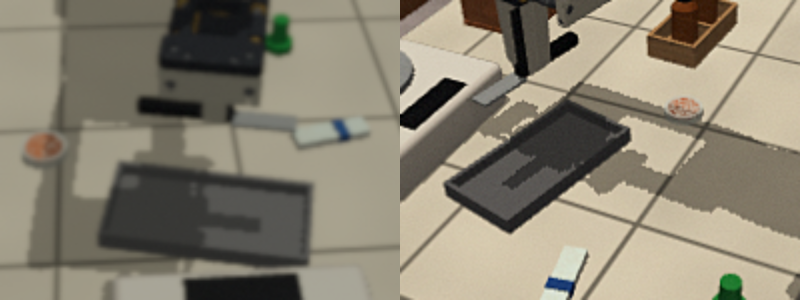

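The spatula hangs level and lies along the tray's long axis, over the middle. I'll correct by 5 mm, lower it and open only a little, because the walls are close.

Emit:
apply_moves:
  plan:
    - [[0,0,0,0.4,-0.45,0,1],[0,0,0,0,0,3,1],[0,0,0,0,0,3,1],[0,0,0,0,0,2,1],[0,0,0,0,0,1.5,1],[0,0,0,0,0,0.8,1],[0,0,0,0,0,0.5,1],[0,0,0,0,0,0.3,1],[0,0,0,0,0,0.1,1],[0,0,0,0,0,0,1],[0,0,0,0,0,0,1]]

```text
clock: 44.15
tcp_pos: [0.6461, 0.013, -0.0136]
ee_rot: [2.431, 1.988, 0.001]
wrist_force: [0.8, -1.0, -0.0]
width: 0.0125
gripper_force: 20.0
```

Emit:
apply_moves:
  plan:
    - [[0,0,0,0,0,0.15,1],[0,0,0,0,0,0.1,1],[0,0,0,0,0,0,1],[0,0,0,0,0,0,0.35],[0,0,0,0,0,0,0.35],[0,0,0,0,0,0,0.35],[0,0,0,0,0,0,0.35],[0,0,0,0,0,0,0.35],[0,0,0,0,0,-1,0.35],[0,0,0,0,0,-2,0.35],[0,0,0,0,0,-4,0.35],[0,0,0,0,0,-5,0.35],[0,0,0,0,0,-5,0.35],[0,0,0,4,-4,0,0.35],[0,0,0,3,-4,0,0.35],[0,0,0,3,-4,0,0.35],[0,0,0,0,0,0,0.35],[0,0,0,0,0,0,0.35]]

```text
clock: 45.95
tcp_pos: [0.5512, 0.1304, 0.1545]
ee_rot: [2.429, 1.991, 0.002]
wrist_force: [1.1, 0.1, 0.7]
width: 0.0301
gripper_force: 0.0
```

Run:
```python
from fit import *
st=manip.get_state();print(st['tcp_pos'],st['width'],st['gripper_force'],st['clock'])
for th in('spatula','beaker','stopper_a','bottle_a'):
  for c in('side','scene'):
    for k in obs(th,c,.4): x,e=fit(th,[k[:3]],k[3]);print(th,c,k[5],round(k[4],2),x.round(3),round(e,1))
a=save('scene','sc10.png');b=save('side','s10.png')
cv2.imwrite('pics/c10.png',np.hstack([cv2.resize(a[150:300,100:450],(400,300)),cv2.resize(b[100:370,80:430],(400,300))])[:,:,::-1])
```

```text
[0.55121503 0.13037624 0.15452586] 0.0301319002741262 0.0 45.95
spatula side [216. 206.] 0.62 [0.645 0.013 1.409] 0.5
spatula scene [288. 262.] 0.74 [ 0.641  0.013 -1.87 ] 0.8
spatula scene [403. 246.] 0.66 [0.59  0.31  0.953] 6.6
beaker side [396. 144.] 0.76 [ 0.356 -0.3   -0.06 ] 0.6
beaker scene [395. 240.] 0.72 [ 0.584  0.282 -0.195] 8.5
beaker scene [159. 189.] 0.64 [ 0.356 -0.301  0.192] 0.9
beaker scene [130. 246.] 0.6 [ 0.589 -0.335  0.081] 2.8
stopper_a side [140. 333.] 0.84 [0.594 0.332 0.03 ] 0.4
stopper_a side [316. 275.] 0.73 [ 0.401  0.113 -0.11 ] 0.6
stopper_a side [157. 307.] 0.61 [0.595 0.28  0.025] 0.8
stopper_a scene [395. 240.] 0.62 [0.587 0.283 0.069] 0.7
stopper_a scene [312. 195.] 0.48 [ 0.4   0.11 -0.03] 0.5
stopper_a scene [414. 239.] 0.45 [ 0.587  0.336 -0.07 ] 1.4
bottle_a side [302. 115.] 0.7 [ 0.613 -0.351  0.02 ] 1.9
bottle_a side [293. 125.] 0.63 [ 0.617 -0.29  -0.095] 2.4
bottle_a scene [156. 245.] 0.77 [ 0.603 -0.274  0.034] 1.2
bottle_a scene [128. 245.] 0.68 [ 0.599 -0.334 -0.445] 1.9
```

View pics/c10.png

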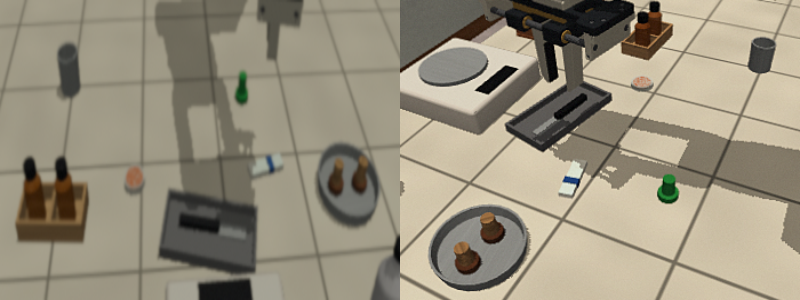

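Everything is in place: bottles upright in the two bays, both stoppers in the dish, the spatula flat in the tray, and the beaker and green stopper unmoved. Handing in.

```bash
python3 -c "
from cell import manip
print(manip.sign_off())"
```

```text
the job is handed in; nothing more can be done
None
```

I handed in the job at about 46 s, and the final pictures show both bottles upright in separate bays, both stoppers in the dish, the spatula flat in the tray and the beaker where it stood; sign-off returned no verdict.

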